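# Put the upper tier on the spice stall's display stand

### The arm

A 7-joint arm with a two-finger parallel gripper is mounted at the origin on the work surface. World frame = base frame: x ahead of the robot, y to its left, z up, the work surface at z = 0. Lengths are in m, angles in rad, forces in N, time in s.
With the tool pointing down it reaches from about 0.4 to 0.85 m from the base axis. Payload 4.5 kg.
Tool frame: the origin (TCP) lies on the front face of the gripper's body, between the roots of the fingers; the fingertips stand 64 mm ahead of it and the grasp point (between the pads) lies 45 mm ahead of it; y points along the fingers, z is the direction in which the jaws open and shut, and the axes are right-handed (so a half turn about y gives the same grasp; the last joint's range is limited). The gripper opens to 88 mm and grips with 3 to 60 N. Pads are 18 mm wide; open, the fingers measure 123 mm over their backs; the gripper's body (75 mm by 187 mm) begins 45 mm behind the grasp point.
Start: joints at [-1.302, 0.689, -0.195, 1.565, 0.157, 0.902, -0.215], TCP at [0.145, 0.608, 0.303] pointing down, gripper open.
Joint ranges: [-3.01, 3.01], [-0.46, 2.08], [-1.47, 1.51], [0.13, 2.56], [-1, 4.14], [0.04, 2.09], [-2.66, 2.66]. Speed limits (rad/s): [2.57, 2.57, 3.14, 3.14, 3.14, 3.14, 3.14].

### API

Orientations are given as [roll, pitch, yaw] about the fixed x, y, z axes, in that order (R = Rz(yaw) Ry(pitch) Rx(roll)).
In Python, from plant import arm gives the robot as it stands.
- The arm moves only by the tool arm_command, never from a script. Its argument "rows" is a list of rows, each a list of 3 entries, a list of its own where there are three numbers: the turn, a rotation vector about the tool's x, y, z in degrees, then the shift along the tool's x, y, z in cm, then the closure, from 0 (fully open) to 1 (shut). In form: [[[ax, ay, az], [dx, dy, dz], fingers], ...]. A call has 1 to 20 rows; each row shifts and turns the commanded pose from where the row before left it, along the tool's axes as they then stand; what a row does not reach is not made up. A row lasts 1/8 s, in which the tool goes at most 62.5 mm and 10.7 degrees, less where a joint would pass 70% of its speed; a pose out of reach is approached as far as the arm can. A call is refused whole if a number of a shift passes 6.25 or a number of a turn 10.7, either way. A call with a gripper value outside its range is refused whole. The fingers move at their own pace and stop on an object; "grip_force" is the grip in N (left out, the last holds). Time passes only in rows, so rows that do not move let the fingers close. It gives the time, the measured TCP pose, the force and the opening at its end, in the units of the state.
- arm.read_state(): the state, without advancing time (a new reading comes with each control period).
- arm.read_camera(name): name is "scene" or "top"; returns a dict with "img" (420x560x3 uint8, red, green, blue), "mtx" (3x3 intrinsics, pixels), "k1" (the pictures are not rectified: a ray, as slopes to the right and down, at radius r is drawn at 1 + k1 r^2 times it, then the intrinsics apply), "position" and "orientation" of the camera in the world. Camera axes: x right, y up, looking along -z (the intrinsics and any distortion apply to the point x, -y, -z); pixel columns grow to the right and rows downward; lengths in m; the calibration is good to about 2 mm. A picture is of the moment at which its call begins. There is no depth.
- arm.close_job(): hands the job in, once; it reports no verdict.
The state is a dict: "clock": time; "joint_pos": joint angles; "joint_vel": joint speeds; "tau": joint torques, N m; "ee_pos": TCP position; "ee_rot": TCP orientation; "contact_force": force on the tool from outside, world axes, zero at the start; "ft_torque": the same for the moment, N m; "gripper_width": opening from 0.0 (shut) to 1.0 (fully open).
Only numpy, scipy, OpenCV 4.12 (cv2) and the standard library are available. Lean on these libraries where they do the work, as an engineer would, in place of code of your own. Each camera call takes 0.05 s, during which the arm holds its last target. There are 200 camera calls.

### The job

Fit the oblong green tray with the arch handle onto the lime stand as its upper tier: every corner hole over its own post pin, lying level on all four collars. Lower it all the way down onto the collars before letting go, do not drop it. Leave the smaller square tray, which has a jar on it, where it is.

Things in the scene. Friction and masses are not known exactly. Their poses are not given: they have to be found in the camera images.
- tray_grip (a point): Middle of the handle bar of the loose oblong green tray (240 x 170 mm, 22 mm rim, 0.25-0.5 kg), over its centre, 67 mm above its underside; x along its long side and the bar, z up. Upright arch handle: bar 100 mm long, 14 thick (y), 18 tall, its top 76 above the underside; pinch it across y from above. Four 36 mm holes at x +-95, y +-60 mm. Half a turn makes no difference.
- stand_seat (a point): Fixed display stand: 240 x 170 mm green basket of limes with 4 steel posts at x +-95, y +-60 mm. Point midway between the tops of the posts' collars (52 mm wide), 95 mm above the table; x along the long side, z up. Over each collar a pin 10 mm thick, 40 tall, tapering to 5 at the tip. The tray rests on the collars, long side along the stand's: tray_grip is then 67 mm above this point.
- small_tray: Loose square green tray, 170 x 170 mm, with the same rim and arch handle; its holes, 120 mm apart, do not fit the stand. A small jar stands on it. Leave it where it is. Origin: centre of its underside; x along its handle. Tray, stand and small tray stand side by side in any order.

How it is judged:
On the way, in this order (a step that is already met when the one before it is completed fails the run):
1. the oblong tray is lifted off the table (height (world z) of tray_grip above 0.11 m), for 0.1 s.
2. the tray is lowered over the pins to within 12 mm of the collars while still held by the gripper (z of tray_grip in the frame of stand_seat between 0.055 and 0.079 m and horizontal distance between tray_grip and stand_seat below 0.018 m and angle between tray_grip's own z axis and vertical below 0.15 rad and contact force between the fingers and tray above 0.5 N), for 0.1 s.
At the end, for the whole second after the job is handed in: The oblong tray lies released and at rest on the stand: its underside within 7 mm of the collars' height, its middle within 18 mm of the stand's, its long side within 10 degrees of the stand's, level within 4 degrees (z of tray_grip in the frame of stand_seat between 0.06 and 0.074 m and horizontal distance between tray_grip and stand_seat below 0.018 m and angle between tray_grip's own z axis and vertical below 0.07 rad and angle between the x axis of tray_grip and the x axis of stand_seat, either way round below 0.18 rad and linear speed of tray below 0.02 m/s); the robot touches nothing.
It fails at once if the small square tray is moved by more than 40 mm (distance of small_tray from where it was at the start of the episode above 0.04 m).
It also fails if it takes over 40 s, if anything falls off the work surface, if the arm or the gripper's body presses on something with over 40 N, if the wrist force passes 120 N, or if a joint passes its speed limit or range.

## Working session

There is one attempt and no reset: what is moved stays moved. The work goes in short steps, Python scripts to look and compute and a tool call to move; the robot and the scene stay as the last step left them, time stands still between calls to the robot, and variables do not carry over. Pictures are saved under pics/ and viewed, about 8 in all and at most 12, crops included, and the job is handed in when it is done.

Besides the shell and the picture viewer there is one more tool, called after "Request:" as name([rows], argument=value, ...), one row to a line, values as JSON. arm_command: Moves the arm, as the interface text tells. Its arguments: {"type":"object","properties":{"rows":{"type":"array","items":{"type":"array"}},"grip_force":{"type":"number"}},"required":["rows"]}

```bash
mkdir -p pics; cat > h.py <<'E'
import numpy as np, cv2
from plant import arm
from scipy.spatial.transform import Rotation as R
def cam(n):
    c=arm.read_camera(n); return c
def rot(c):
    o=np.array(c["orientation"]); return R.from_euler('xyz',o).as_matrix() if o.size==3 else (o if o.shape==(3,3) else R.from_quat(o).as_matrix())
def pix2z(c,u,v,z):
    K=np.array(c["mtx"]); p=np.array([[[u,v]]],float)
    d=cv2.undistortPoints(p,K,np.array([c["k1"],0,0,0,0.]))[0,0]
    r=rot(c)@np.array([d[0],-d[1],-1]); P=np.array(c["position"]); return P+r*(z-P[2])/r[2]
def proj(c,X):
    X=np.atleast_2d(X); q=(X-np.array(c["position"]))@rot(c); q=q*[1,-1,-1]
    return cv2.projectPoints(q,np.zeros(3),np.zeros(3),np.array(c["mtx"]),np.array([c["k1"],0,0,0,0.]))[0][:,0]
def save(c,f): cv2.imwrite('pics/'+f,cv2.cvtColor(c["img"],cv2.COLOR_RGB2BGR))
E
python3 - <<'E'
from h import *
for n in("top","scene"):
    c=cam(n); save(c,n+"1.png"); print(n,c["mtx"],c["k1"],c["position"],c["orientation"])
print(arm.read_state())
E
```

```text
top [[448.02466265   0.         273.04691774]
 [  0.         448.02466265 214.44482785]
 [  0.           0.           1.        ]] 0.010302161868227563 [ 0.39341664 -0.00833312  1.09589397] [ 0.1026633   0.01680913 -1.55854393]
scene [[495.5833333    0.         283.81557297]
 [  0.         495.5833333  199.03653321]
 [  0.           0.           1.        ]] 0.009747514023123823 [1.18323437 0.55281805 1.02203911] [ 0.73462771 -0.00829661  2.25237585]
{'clock': 0.1, 'joint_pos': array([-1.30218689,  0.68989546, -0.19448986,  1.56621157,  0.15729637,
        0.90249338, -0.21508936]), 'joint_vel': array([-0.00051137, -0.00247673,  0.00062428, -0.00427462,  0.00142865,
       -0.00089241,  0.00130029]), 'tau': array([-3.06065980e-03, -5.28506362e+01, -1.27146296e+00, -1.53839743e+01,
       -5.25541103e-02,  1.96498549e-03,  3.50265123e-05]), 'ee_pos': array([0.14535518, 0.60740143, 0.30199986]), 'ee_rot': array([-1.57241067e+00, -1.32946111e-04, -2.34751457e-01]), 'contact_force': array([ 0.10161668,  0.13788801, -0.60367894]), 'ft_torque': array([-0.03814824,  0.03326383, -0.03502908]), 'gripper_width': 1.0033643938439585}
```

View pics/top1.png

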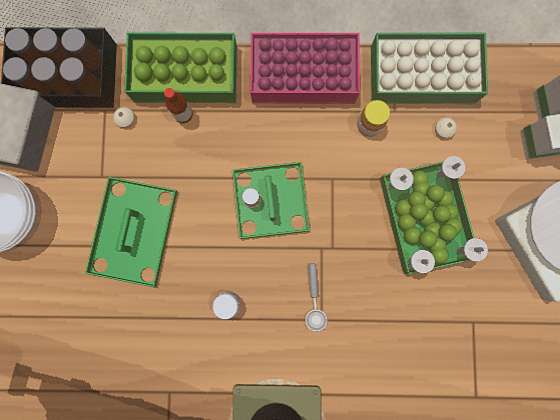

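View pics/scene1.png

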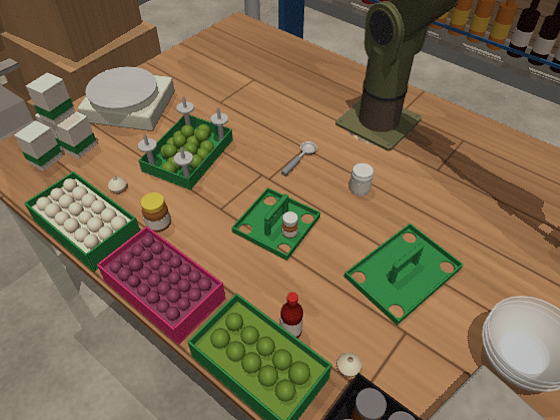

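The top view shows the oblong tray with its handle at (131,232), the small tray at (271,201), and the stand at (427,218). Its collars are near (401,179), (453,167), (476,249) and (423,261). Next I'll refine these and check them in the scene view.

```bash
cat > meas.py <<'E'
from h import *
from scipy.optimize import least_squares
def fit(pts,z,c,name,guess):
    L=np.array([[95,60,0],[95,-60,0],[-95,-60,0],[-95,60,0]])/1000
    def model(p):
        a=p[2]; r=np.array([[np.cos(a),-np.sin(a),0],[np.sin(a),np.cos(a),0],[0,0,1]])
        return proj(c,L@r.T+[p[0],p[1],z])
    m=model(guess); o=[int(np.argmin(np.linalg.norm(pts-q,axis=1))) for q in m]
    s=least_squares(lambda p:(model(p)-pts[o]).ravel(),guess)
    print(name,o,s.x,'yawdeg',np.degrees(s.x[2]),'res px',np.round((model(s.x)-pts[o]),1).tolist()); return s.x,model(s.x)
def blob(mask,u,v,r):
    m=np.zeros(mask.shape,np.uint8); cv2.circle(m,(int(u),int(v)),r,1,-1); m&=mask.astype(np.uint8)
    n,l,st,ce=cv2.connectedComponentsWithStats(m); i=1+np.argmax(st[1:,4]); return ce[i],st[i,4]
E
python3 - <<'E'
from meas import *
c=cam("top"); im=c["img"].astype(int); R_,G,B=im[...,0],im[...,1],im[...,2]
brown=(R_>G+15); gray=(abs(R_-G)<22)&(abs(G-B)<22)&(G>70)
t=[];
for p in[(118,187),(167,197),(150,275),(101,265)]:
    b,a=blob(brown,*p,11); t.append(b); print('hole',b,a)
s=[]
for p in[(401,179),(453,167),(476,249),(423,261)]:
    b,a=blob(gray,*p,16); s.append(b); print('collar',b,a)
t=np.array(t);s=np.array(s)
ct=pix2z(c,*t.mean(0),.003); cs=pix2z(c,*s.mean(0),.095)
ang=lambda q,z:(lambda d:np.arctan2(d[1],d[0]))(pix2z(c,*q[0],z)-pix2z(c,*q[3],z))
pt,mt=fit(t,.003,c,'tray',[*ct[:2],ang(t,.003)]); ps,ms=fit(s,.095,c,'stand',[*cs[:2],ang(s,.095)])
# overlay
def rp(p,L): a=p[2]; return np.array(L)@np.array([[np.cos(a),np.sin(a),0],[-np.sin(a),np.cos(a),0],[0,0,1]])+[p[0],p[1],0]
def draw(c,f,k,crop=None):
    g=cv2.resize(c["img"][...,::-1],None,fx=k,fy=k,interpolation=cv2.INTER_CUBIC)
    def poly(P,col):
        q=proj(c,P)*k+k/2-.5; cv2.polylines(g,[np.round(q).astype(int)],True,col,1)
    th=np.linspace(0,6.28,40)
    for x in(.095,-.095):
        for y in(.06,-.06):
            poly(rp(pt,[[x+.018*np.cos(a),y+.018*np.sin(a),.003] for a in th]),(0,0,255))
            poly(rp(ps,[[x+.026*np.cos(a),y+.026*np.sin(a),.095] for a in th]),(0,0,255))
            poly(rp(ps,[[x,y,.095],[x,y,.135]]),(255,0,0))
    poly(rp(pt,[[-.05,-.007,.076],[.05,-.007,.076],[.05,.007,.076],[-.05,.007,.076]]),(0,255,255))
    poly(rp(pt,[[-.12,-.085,.022],[.12,-.085,.022],[.12,.085,.022],[-.12,.085,.022]]),(255,0,255))
    return g
g=draw(c,0,3); o=np.hstack([g[480:900,210:600],g[420:840,1110:1500]]); cv2.imwrite('pics/ov1.png',o)
c2=cam("scene"); g=draw(c2,0,2.5); 
o=np.hstack([g[540:840,840:1180],g[220:520,320:620]]); cv2.imwrite('pics/ov2.png',o)
E
```

```text
hole [117.84137931 189.06206897] 145
hole [164.91946309 198.40268456] 149
hole [147.73248408 274.40127389] 157
hole [ 99.88435374 264.65986395] 147
collar [400.82298851 178.73333333] 435
collar [452.23555556 167.43555556] 450
collar [474.57961783 249.39915074] 471
collar [421.96069869 261.13318777] 458
tray [0, 1, 2, 3] [ 0.46060996  0.35542585 -0.18520331] yawdeg -10.611367852615285 res px [[-0.0, -0.0], [0.0, -0.0], [-0.0, 0.0], [-0.0, 0.0]]
stand [0, 1, 2, 3] [ 0.50173556 -0.35640296  0.23135296] yawdeg 13.255548021964946 res px [[-0.4, -0.1], [0.3, -0.4], [0.3, 0.2], [-0.2, 0.3]]
```

View pics/ov1.png

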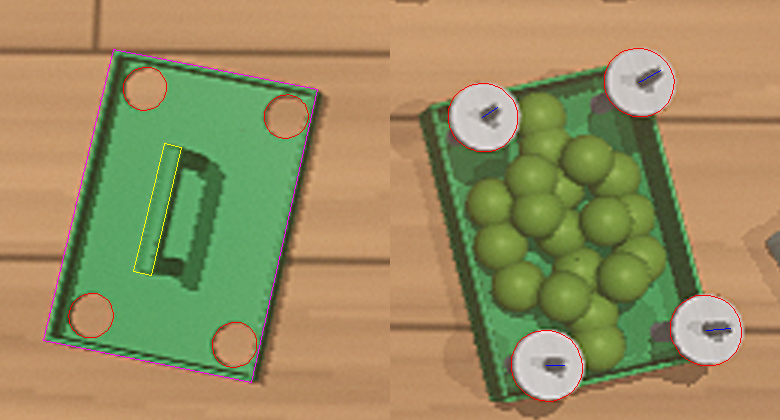

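View pics/ov2.png

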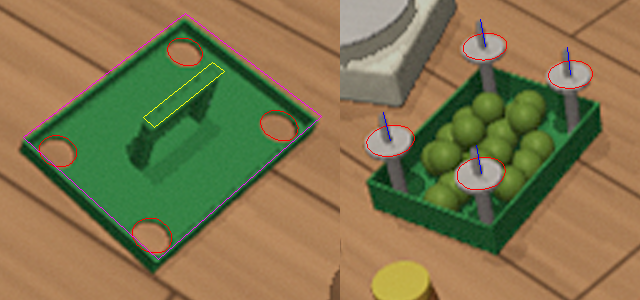

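Both views agree to about 2–3 mm. The jaw axis is tool z and down is tool y, so grasp yaw = −0.185. I'll move above the tray first.

Request:
arm_command([
  [[0,-2.8,0],[0,0,0],0],
  [[0,0,0],[2.97,0,-1.58],0],
  [[0,0,0],[2.97,0,-1.58],0],
  [[0,0,0],[2.97,0,-1.58],0],
  [[0,0,0],[2.97,0,-1.58],0],
  [[0,0,0],[2.97,0,-1.58],0],
  [[0,0,0],[2.97,0,-1.58],0],
  [[0,0,0],[2.97,0,-1.58],0],
  [[0,0,0],[2.97,0,-1.58],0],
  [[0,0,0],[2.97,0,-1.58],0],
  [[0,0,0],[2.97,0,-1.58],0],
  [[0,0,0],[2.97,0,-1.58],0],
  [[0,0,0],[2.97,0,-1.58],0],
  [[0,0,0],[0,4,0],0],
  [[0,0,0],[0,4,0],0],
  [[0,0,0],[0,2,0],0],
  [[0,0,0],[0,0,0],0],
  [[0,0,0],[0,0,0],0],
])

```text
clock: 2.45
ee_pos: [0.461, 0.3561, 0.2035]
ee_rot: [-1.57, -0.001, -0.186]
contact_force: [-0.7, 0.2, 0.2]
gripper_width: 1.002
```

```bash
cat > d.py <<'E'
import sys
from h import *
x,y,z,yaw=map(float,sys.argv[1:]); s=arm.read_state()
M=R.from_euler('xyz',s["ee_rot"]); T=R.from_euler('xyz',[-np.pi/2,0,yaw])
print('clock',s["clock"],'pos',s["ee_pos"],'rot',s["ee_rot"],'F',s["contact_force"],'w',s["gripper_width"],'q',np.round(s["joint_pos"],2))
print('turn deg',np.round(np.degrees((M.inv()*T).as_rotvec()),2),'shift cm (after turn)',np.round(100*T.inv().apply(np.array([x,y,z])-s["ee_pos"]),2))
E
python3 d.py .4606 .3554 .112 -.185
```

```text
clock 2.45 pos [0.46098705 0.3561105  0.20353205] rot [-1.56955122e+00 -8.18597466e-04 -1.85929002e-01] F [-0.72643208  0.18812145  0.18834214] w 1.0017353479072613 q [-0.61  0.77 -0.21  1.79  0.26  0.61  0.4 ]
turn deg [-0.07 -0.05  0.05] shift cm (after turn) [-0.02  9.15 -0.08]
```

Request:
arm_command([
  [[0,0,0],[0,3,0],0],
  [[0,0,0],[0,3,0],0],
  [[0,0,0],[0,2.1,0],0],
  [[0,0,0],[0,1,0],0],
  [[0,0,0],[0,0,0],0],
  [[0,0,0],[0,0,0],0.4],
  [[0,0,0],[0,0,0],0.7],
  [[0,0,0],[0,0,0],1],
  [[0,0,0],[0,0,0],1],
  [[0,0,0],[0,0,0],1],
  [[0,0,0],[0,0,0],1],
  [[0,0,0],[0,0,0],1],
], grip_force=40)

```text
clock: 3.95
ee_pos: [0.4606, 0.3557, 0.1117]
ee_rot: [-1.571, 0.0, -0.186]
contact_force: [0.6, 0.0, -1.1]
gripper_width: 0.23
```

```bash
python3 d.py .4606 .3554 .112 -.185
```

```text
clock 3.95 pos [0.46058094 0.35568084 0.11169383] rot [-1.57076147e+00  5.33207138e-05 -1.85876506e-01] F [ 0.55301071  0.04910072 -1.11819004] w 0.22986832435572432 q [-0.65  0.91 -0.16  1.82  0.3   0.43  0.36]
turn deg [-0.   -0.05 -0.  ] shift cm (after turn) [ 0.01 -0.03 -0.03]
```

Request:
arm_command([
  [[0,0,0],[0,0,0],1],
  [[0,0,0],[0,0,0],1],
  [[0,0,0],[0,0,0],1],
  [[0,0,0],[0,0,0],1],
  [[0,0,0],[0,-0.5,0],1],
  [[0,0,0],[0,-1,0],1],
  [[0,0,0],[0,-1.5,0],1],
  [[0,0,0],[0,-2,0],1],
  [[0,0,0],[0,0,0],1],
])

```text
clock: 5.08
ee_pos: [0.4615, 0.3564, 0.1638]
ee_rot: [-1.567, -0.002, -0.186]
contact_force: [-0.5, 0.6, -3.4]
gripper_width: 0.154
```

```bash
python3 d.py .4606 .3554 .312 .2314
```

```text
clock 5.075 pos [0.46151076 0.35635167 0.16379593] rot [-1.56749154 -0.00243796 -0.18622035] F [-0.45821188  0.60443043 -3.37799545] w 0.15449936191343808 q [-0.63  0.83 -0.19  1.81  0.28  0.53  0.38]
turn deg [ -0.16 -23.93   0.18] shift cm (after turn) [ -0.11 -14.82  -0.07]
```

Request:
arm_command([
  [[0,0,0],[0,-2,0],1],
  [[0,0,0],[0,-2.5,0],1],
  [[0,0,0],[0,-2.5,0],1],
  [[0,0,0],[0,-2.5,0],1],
  [[0,-3,0],[0,-2.5,0],1],
  [[0,-3,0],[0,-1.5,0],1],
  [[0,-3,0],[0,-1,0],1],
  [[0,-3,0],[0,0,0],1],
  [[0,-3,0],[0,0,0],1],
  [[0,-3,0],[0,0,0],1],
  [[0,-3,0],[0,0,0],1],
  [[0,-2.9,0],[0,0,0],1],
  [[0,0,0],[0,0,0],1],
  [[0,0,0],[0,0,0],1],
])

```text
clock: 6.82
ee_pos: [0.4604, 0.3554, 0.3064]
ee_rot: [-1.571, 0.001, 0.23]
contact_force: [0.4, -0.2, -3.9]
gripper_width: 0.152
```

```bash
python3 d.py .5017 -.3564 .312 .2314
```

```text
clock 6.825 pos [0.46043675 0.355398   0.30641061] rot [-1.57120245e+00  6.45545453e-04  2.30289710e-01] F [ 0.38436633 -0.16581554 -3.866511  ] w 0.15231920755050476 q [-0.51  0.64 -0.38  1.69  0.3   0.87  0.78]
turn deg [ 0.02 -0.06 -0.04] shift cm (after turn) [-12.31  -0.56 -70.23]
```

Request:
arm_command([
  [[0,0,0],[-0.26,-0.2,-1.5],1],
  [[0,0,0],[-0.44,-0.2,-2.5],1],
  [[0,0,0],[-0.61,-0.2,-3.5],1],
  [[0,0,0],[-0.7,0,-4],1],
  [[0,0,0],[-0.7,0,-4],1],
  [[0,0,0],[-0.7,0,-4],1],
  [[0,0,0],[-0.7,0,-4],1],
  [[0,0,0],[-0.7,0,-4],1],
  [[0,0,0],[-0.7,0,-4],1],
  [[0,0,0],[-0.7,0,-4],1],
  [[0,0,0],[-0.7,0,-4],1],
  [[0,0,0],[-0.7,0,-4],1],
  [[0,0,0],[-0.7,0,-4],1],
  [[0,0,0],[-0.7,0,-4],1],
  [[0,0,0],[-0.7,0,-4],1],
  [[0,0,0],[-0.7,0,-4],1],
  [[0,0,0],[-0.7,0,-4],1],
  [[0,0,0],[-0.61,0,-3.5],1],
  [[0,0,0],[-0.39,0,-2.2],1],
  [[0,0,0],[-0.18,0,-1],1],
])

```text
clock: 9.32
ee_pos: [0.5003, -0.358, 0.3125]
ee_rot: [-1.571, 0.001, 0.228]
contact_force: [0.2, 0.2, -2.3]
gripper_width: 0.15
```

Request:
arm_command([
  [[0,0,0],[0,0,0],1],
  [[0,0,0],[0,0,0],1],
  [[0,0,0],[0,0,0],1],
  [[0,0,0],[0,0,0],1],
])

```text
clock: 9.82
ee_pos: [0.502, -0.3551, 0.3128]
ee_rot: [-1.571, -0.0, 0.232]
contact_force: [0.6, -0.9, -2.8]
gripper_width: 0.152
```

```bash
python3 d.py .5017 -.3564 .207 .2314; python3 - <<'E'
from h import *
a=cam("top");b=cam("scene")
x=cv2.resize(a["img"][110:310,330:530],(400,400)); y=cv2.resize(b["img"][20:220,90:290],(400,400))
save({"img":np.hstack([x,y])},"hov.png")
E
```

```text
clock 9.825 pos [ 0.50202167 -0.3551224   0.31278184] rot [-1.57057548e+00 -4.88231482e-05  2.32357057e-01] F [ 0.59862048 -0.92381889 -2.83275419] w 0.15226605842443375 q [ 0.79  0.69 -0.44  1.58  0.34  0.95  2.04]
turn deg [-0.01  0.05  0.  ] shift cm (after turn) [-0.06 10.58 -0.12]
```

View pics/hov.png

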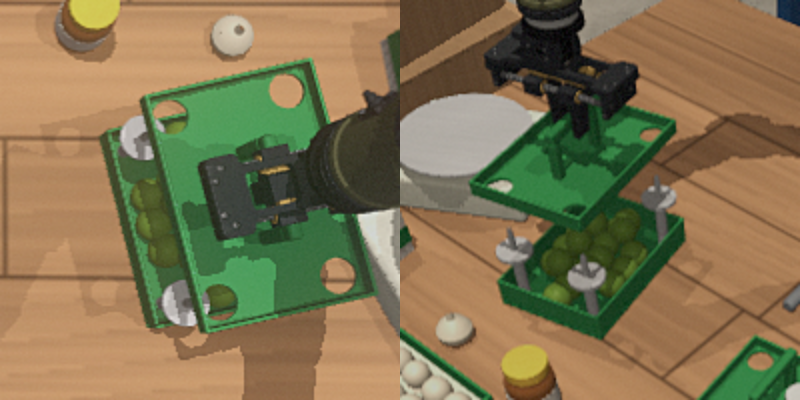

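The tray is held over the stand and looks level. I'll check its actual pose in the gripper from the rim and holes in both views.

```bash
python3 - <<'E'
from h import *
s=arm.read_state(); p=s["ee_pos"]; a=s["ee_rot"][2]; z0=p[2]-.112
th=np.linspace(0,6.28,40)
def rp(L): return np.array(L)@np.array([[np.cos(a),np.sin(a),0],[-np.sin(a),np.cos(a),0],[0,0,1]])+[p[0],p[1],z0]
out=[]
for n,(u,v,w) in {"top":(345,120,180),"scene":(110,50,160)}.items():
    c=cam(n); k=400/w; g=cv2.resize(c["img"][v:v+w,u:u+w,::-1],(400,400),interpolation=cv2.INTER_CUBIC)
    P=[[[x+.018*np.cos(t),y+.018*np.sin(t),.003] for t in th] for x in(.095,-.095) for y in(.06,-.06)]
    P.append([[-.12,-.085,.022],[.12,-.085,.022],[.12,.085,.022],[-.12,.085,.022]])
    for q in P: cv2.polylines(g,[np.round((proj(c,rp(q))-[u,v]+.5)*k-.5).astype(int)],True,(0,0,255),1)
    out.append(g)
cv2.imwrite('pics/hov2.png',np.hstack(out))
E
```

```text
(no output)
```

View pics/hov2.png

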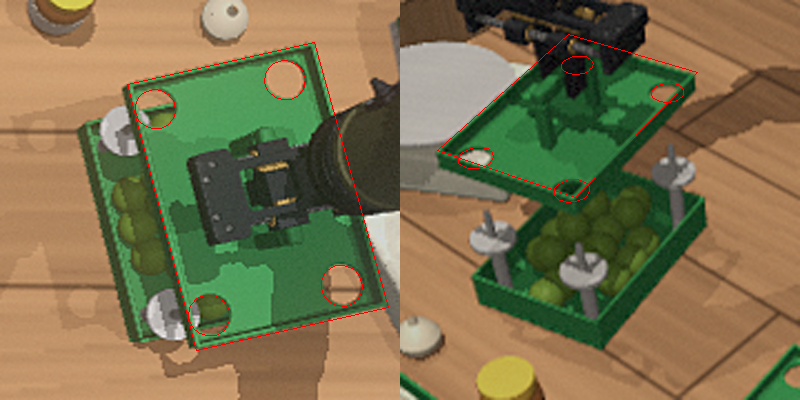

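Prediction and picture agree, with the tray level and square in the gripper. I'll lower it to just above the collars.

Request:
arm_command([
  [[0,0,0],[-0.05,1,-0.1],1],
  [[0,0,0],[0,1.5,0],1],
  [[0,0,0],[0,1.5,0],1],
  [[0,0,0],[0,1.5,0],1],
  [[0,0,0],[0,1.2,0],1],
  [[0,0,0],[0,1.2,0],1],
  [[0,0,0],[0,1,0],1],
  [[0,0,0],[0,0.6,0],1],
  [[0,0,0],[0,0.3,0],1],
  [[0,0,0],[0,0,0],1],
  [[0,0,0],[0,0,0],1],
])

```text
clock: 11.4
ee_pos: [0.5018, -0.357, 0.2151]
ee_rot: [-1.571, -0.001, 0.231]
contact_force: [-0.8, -0.3, -3.4]
gripper_width: 0.15
```

```bash
python3 d.py .5017 -.3564 .207 .2314
```

```text
clock 11.4 pos [ 0.50181638 -0.35699964  0.21506069] rot [-1.57124003e+00 -6.18335382e-04  2.31149731e-01] F [-0.84885387 -0.32517767 -3.41582848] w 0.15012750796872334 q [ 0.76  0.81 -0.39  1.67  0.41  0.75  1.97]
turn deg [ 0.03 -0.01  0.04] shift cm (after turn) [0.   0.81 0.06]
```

Request:
arm_command([
  [[0,0,0],[0,0.2,0],1],
  [[0,0,0],[0,0.2,0],1],
  [[0,0,0],[0,0.2,0],1],
  [[0,0,0],[0,0.1,0],1],
  [[0,0,0],[0,0.1,0],1],
  [[0,0,0],[0,0,0],1],
  [[0,0,0],[0,0,0],1],
])

```text
clock: 12.28
ee_pos: [0.5016, -0.3569, 0.2068]
ee_rot: [-1.571, -0.0, 0.231]
contact_force: [0.4, 0.2, -2.1]
gripper_width: 0.15
```

Request:
arm_command([
  [[0,0,0],[0,0.1,0],1],
  [[0,0,0],[0,0.1,0],1],
  [[0,0,0],[0,0,0],1],
  [[0,0,0],[0,0,0],1],
])

```text
clock: 12.78
ee_pos: [0.5016, -0.3568, 0.2067]
ee_rot: [-1.572, -0.0, 0.231]
contact_force: [-4.7, 2.4, 11.8]
gripper_width: 0.151
```

```bash
python3 d.py .5017 -.3564 .207 .2314; python3 - <<'E'
from h import *
a=cam("top");b=cam("scene")
x=cv2.resize(a["img"][120:300,345:525],(400,400)); y=cv2.resize(b["img"][70:220,110:260],(400,400),interpolation=cv2.INTER_CUBIC)
save({"img":np.hstack([x,y])},"low.png")
E
```

```text
clock 12.775 pos [ 0.50163083 -0.35683702  0.20669244] rot [-1.57187689e+00 -2.14339679e-04  2.31140174e-01] F [-4.67011139  2.4149967  11.77689228] w 0.15094968076496934 q [ 0.76  0.82 -0.38  1.67  0.42  0.73  1.97]
turn deg [ 0.06 -0.01  0.01] shift cm (after turn) [ 0.02 -0.03  0.04]
```

View pics/low.png

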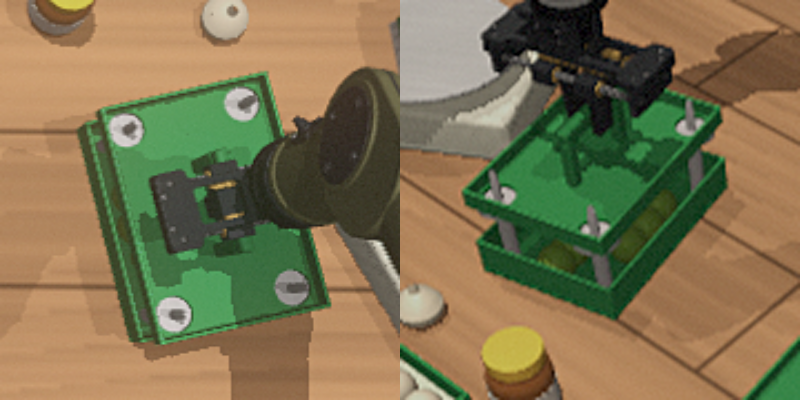

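The four pins show in the four holes and the tray is seated (12 N upward, z = 0.2067). I'll relax the press by 1 mm, release, then retreat straight up.

Request:
arm_command([
  [[0,0,0],[0,-0.1,0],1],
  [[0,0,0],[0,0,0],1],
  [[0,0,0],[0,0,0],0.8],
  [[0,0,0],[0,0,0],0.6],
  [[0,0,0],[0,0,0],0.3],
  [[0,0,0],[0,0,0],0.2],
  [[0,0,0],[0,0,0],0.2],
  [[0,0,0],[0,0,0],0.2],
  [[0,0,0],[0,0,0],0.2],
  [[0,0,0],[0,-1,0],0.2],
  [[0,0,0],[0,-2,0],0.2],
  [[0,0,0],[0,-3,0],0.2],
  [[0,0,0],[0,-3,0],0.2],
  [[0,0,0],[0,-3,0],0.2],
  [[0,0,0],[0,-2,0],0.2],
  [[0,0,0],[0,0,0],0.2],
  [[0,0,0],[0,0,0],0.2],
])

```text
clock: 15.0
ee_pos: [0.5011, -0.3568, 0.3451]
ee_rot: [-1.57, 0.001, 0.231]
contact_force: [-0.0, -0.3, -0.5]
gripper_width: 0.801
```

```bash
python3 d.py .5017 -.3564 .207 .2314; python3 - <<'E'
from h import *
p=[.5017,-.3564]; a=.2314
def rp(L): return np.array(L)@np.array([[np.cos(a),np.sin(a),0],[-np.sin(a),np.cos(a),0],[0,0,1]])+[*p,.095]
th=np.linspace(0,6.28,40); out=[]
for n,(u,v,w) in {"top":(345,120,180),"scene":(110,70,150)}.items():
    c=cam(n); k=400/w; g=cv2.resize(c["img"][v:v+w,u:u+w,::-1],(400,400),interpolation=cv2.INTER_CUBIC)
    P=[[[x+.018*np.cos(t),y+.018*np.sin(t),.003] for t in th] for x in(.095,-.095) for y in(.06,-.06)]
    P.append([[-.12,-.085,.022],[.12,-.085,.022],[.12,.085,.022],[-.12,.085,.022]])
    for q in P: cv2.polylines(g,[np.round((proj(c,rp(q))-[u,v]+.5)*k-.5).astype(int)],True,(0,0,255),1)
    out.append(g)
cv2.imwrite('pics/end.png',np.hstack(out))
E
```

```text
clock 15.0 pos [ 0.5011326  -0.35675462  0.34507361] rot [-1.57004158e+00  9.67778582e-04  2.31295920e-01] F [-0.01526895 -0.25767889 -0.47121316] w 0.8008731399076027 q [ 0.8   0.66 -0.46  1.54  0.32  1.03  2.06]
turn deg [-0.04 -0.01 -0.06] shift cm (after turn) [ 0.06 13.81  0.02]
```

View pics/end.png

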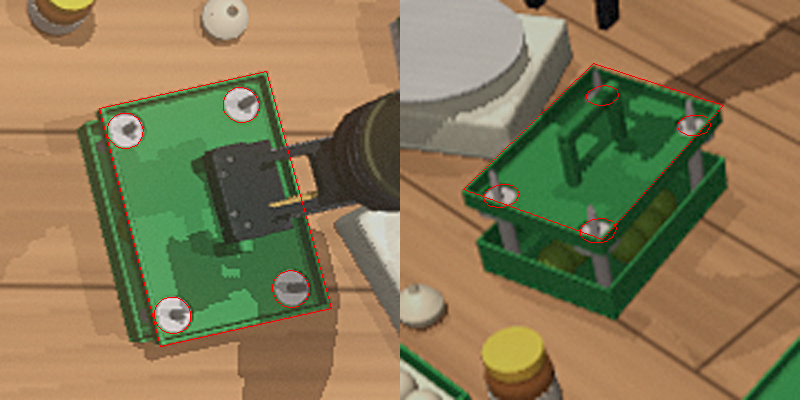

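The tray matches the seated outline within a pixel or two in both views. The gripper is clear, so I'm handing in.

```bash
python3 -c "
from plant import arm
print(arm.close_job())"
```

```text
the job is handed in; nothing more can be done
None
```

The oblong tray is on the lime stand as its upper tier, with all four pins through the corner holes, and the job is handed in. I gripped it by the handle bar and carried it over the small tray, which I did not touch. I lowered it until the wrist force read about 12 N upward at the expected height, then opened the gripper and moved straight up.

- **Final picture check:** after release, the tray matched the seated outline to within a pixel or two in both camera views, and it looked level.
- **Gripper:** it ended about 14 cm above its release height, with near-zero contact force.
- **Time:** the last reading before hand-in was 15.0 s, against the 40 s limit.
- **Disagreements:** no check failed. The scene camera differed from the top camera by 2–3 mm, about what the calibration allows.
- **Not checked:** I did not measure the small tray's position again after the carry.

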